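Cover the garnish pots after service

ROBOT

A 6-joint arm with a two-finger parallel gripper is mounted at the origin on the work surface. World frame = base frame: x ahead of the robot, y to its left, z up, the work surface at z = 0. Lengths are in mm, angles in rad, forces in N, time in s.
With the tool pointing down it reaches from about 400 to 925 mm from the base axis. Payload 12.5 kg.
Tool frame: the origin (TCP) lies at the very end of the fingers, on their centre line; the grasp point (between the pads) lies grip_depth behind it (grip_depth is the distance from the TCP to the grasp point, in mm); z points along the fingers, y is the line along which they close (so a half turn about z gives the same grasp; the last joint's range is limited). The gripper opens to 95 mm and grips with 3 to 60 N. Pads are 20 mm wide; open, the fingers measure 119 mm over their backs; the gripper's body (75 mm by 180 mm) begins 59 mm behind the grasp point.
Start: joints at [1.16, 0.491, 1.559, -0, 1.092, -0.106], TCP at [187.547, 596.215, 214.661] pointing down, gripper open.
Joint ranges: [-3.1, 3.1], [-0.84, 2.19], [0.05, 2.79], [-1.13, 4.28], [0.06, 2.93], [-2.69, 2.69]. Speed limits (rad/s): [2.22, 2.22, 2.79, 3.14, 3.14, 3.14].

INTERFACE

Orientations are given as [roll, pitch, yaw] about the fixed x, y, z axes, in that order (R = Rz(yaw) Ry(pitch) Rx(roll)).
In Python, from cell import state, read_camera, job_done, grip_depth gives the robot as it stands.
- The arm moves only by the tool drive_tool, never from a script. Its argument "targets" is a list of rows, each an object with "jaw": the opening, from 0 (shut) to 1 (fully open); "travel": the shift along the tool's x, y, z in m, a list of three; "twist": the turn about the tool's z in rad. In form: [{"jaw": jaw, "travel": [tx, ty, tz], "twist": twist}, ...]. A call has 1 to 8 rows; each row is the pose to reach, as a shift and turn from the pose commanded when the call began, along the tool's axes at that moment; what a row does not reach only later rows make up. A row lasts 1/12 s, in which the tool goes at most 41.7 mm and 7.16 degrees, less where a joint would pass 70% of its speed; a pose out of reach is approached as far as the arm can. A call with a gripper value outside its range is refused whole. The fingers move at their own pace and stop on an object; the grip force is fixed at half the most. Time passes only in rows, so rows that repeat a pose let the fingers close. It gives the time, the measured TCP pose, the force, the opening and the grip force at its end, in the units of the state.
- state(): the state, without advancing time (a new reading comes with each control period).
- read_camera(name): name is "scene" or "top"; returns a dict with "frame" (420x560x3 uint8, red, green, blue), "fx", "fy", "cx", "cy" (pixels), "R" (3x3) and "t" (3): a world point X has camera coordinates R X + t. Camera axes: x right, y down, z forward; pixel columns grow to the right and rows downward; lengths in mm; the calibration is good to about 2 mm. A picture is of the moment at which its call begins. There is no depth.
- job_done(): hands the job in; it is judged then, once.
The state is a dict: "t": time; "joints": joint angles; "qvel": joint speeds; "tau": joint torques, N m; "eef_pos": TCP position; "tcp_rot": TCP orientation; "ft_force": force on the tool from outside, world axes, zero at the start; "moment": the same for the moment, N m; "opening": opening from 0.0 (shut) to 1.0 (fully open); "grip_force": force on a finger pad.
Only numpy, scipy, OpenCV 4.12 (cv2) and the standard library are available. Lean on these libraries where they do the work, as an engineer would, in place of code of your own. Each camera call takes 0.05 s, during which the arm holds its last target. There are 200 camera calls.

TASK

Service is over: cover the three garnish pots, each with its own lid (small, medium, large), so that every lid sits level and fully home on its pot. Lower the lids into place rather than dropping them, and leave the pots, the plate, the bottle and the shaker standing where they are.

Things in the scene. Friction and masses are not known exactly. Their poses are not given: they have to be found in the camera images.
- pot_small_mouth (a point): the small pot: a loose round straight-sided stainless steel pot, 96 mm outside diameter and 80 mm high, wall 3 mm, open at the top and filled with red cherry tomatoes to about 20 mm or more below the rim. The point is the centre of its open mouth at rim height (80 mm above its underside); z points up, heading has no meaning.
- pot_medium_mouth (a point): the medium pot: a loose round straight-sided stainless steel pot, 120 mm outside diameter and 95 mm high, wall 3 mm, open at the top and filled with brown eggs to about 20 mm or more below the rim. The point is the centre of its open mouth at rim height (95 mm above its underside); z points up, heading has no meaning.
- pot_large_mouth (a point): the large pot: a loose round straight-sided stainless steel pot, 144 mm outside diameter and 110 mm high, wall 3 mm, open at the top and filled with yellow lemons to about 20 mm or more below the rim. The point is the centre of its open mouth at rim height (110 mm above its underside); z points up, heading has no meaning.
- lid_small_knob (a point): the small lid, made for the small pot, lying right way up: round, pale silver metal, 106 mm across the flange, black upright knob in its middle, 32 mm diameter, 30 mm tall. Point: the knob's centre, 45 mm above the lid's underside, 25 mm above the metal around the knob. Under the flange a 78 mm wide, 10 mm deep step enters the pot with 6 mm play all round; seated, the knob's centre is 35 mm above the pot's rim. z: lid axis, up; heading is free. Under 0.3 kg.
- lid_medium_knob (a point): the medium lid, made for the medium pot, lying right way up: round, pale silver metal, 130 mm across the flange, black upright knob in its middle, 32 mm diameter, 30 mm tall. Point: the knob's centre, 45 mm above the lid's underside, 25 mm above the metal around the knob. Under the flange a 102 mm wide, 10 mm deep step enters the pot with 6 mm play all round; seated, the knob's centre is 35 mm above the pot's rim. z: lid axis, up; heading is free. Under 0.3 kg.
- lid_large_knob (a point): the large lid, made for the large pot, lying right way up: round, pale silver metal, 154 mm across the flange, black upright knob in its middle, 32 mm diameter, 30 mm tall. Point: the knob's centre, 45 mm above the lid's underside, 25 mm above the metal around the knob. Under the flange a 126 mm wide, 10 mm deep step enters the pot with 6 mm play all round; seated, the knob's centre is 35 mm above the pot's rim. z: lid axis, up; heading is free. Under 0.3 kg.
- plate: bystander: a white side plate, 150 mm across and 18 mm high, loose on the worktop among the pots and lids; origin at the centre of its underside.
- bottle: bystander: a red sauce bottle with a white cap, 60 mm diameter, 170 mm tall, standing loose at the far side of the work; origin at the centre of its underside.
- shaker: bystander: a small glass salt shaker with a steel cap, 44 mm diameter, 85 mm tall, standing loose among the pots and lids on the left; origin at the centre of its underside.

How it is judged:
By the outcome, as a careful person would: the job done as asked, in the order asked, and still so for the second after the job is handed in, with the robot touching nothing.
It also fails if it takes over 96 s, if anything falls off the work surface, if the arm or the gripper's body presses on something with over 40 N, if the wrist force passes 120 N, or if a joint passes its speed limit or range.

## Working session

There is one attempt and no reset: what is moved stays moved. The work goes in short steps, Python scripts to look and compute and a tool call to move; the robot and the scene stay as the last step left them, time stands still between calls to the robot, and variables do not carry over. Pictures are saved under pics/ and viewed, at most 14 in all, crops included, and the job is handed in when it is done.

Besides the shell and the picture viewer there is one more tool, called after "Emit:" as name(argument=value, ...) on one line, values as JSON. drive_tool: Moves the arm, as the interface text tells. Its arguments: {"type":"object","properties":{"targets":{"type":"array"}},"required":["targets"]}

```bash
ls; mkdir -p pics
python3 - <<'E'
from cell import state, read_camera, grip_depth
import cv2,numpy as np
print(grip_depth);s=state();print(s)
for n in("scene","top"):
    c=read_camera(n);cv2.imwrite(f"pics/{n}0.png",c["frame"][:,:,::-1]);np.savez(f"{n}0.npz",**c)
    print(n,c["fx"],c["fy"],c["cx"],c["cy"],np.round(c["R"],3).tolist(),np.round(c["t"],1), "campos",-c["R"].T@c["t"])
E
```

```text
pics
18.8
{'t': 0.0, 'joints': array([ 1.16037843e+00,  4.91567393e-01,  1.55948217e+00, -6.22366159e-06,
        1.09165638e+00, -1.05542901e-01]), 'qvel': array([-7.67626853e-04, -1.55785219e-04, -4.39519147e-04,  3.49428305e-05,
       -1.02280114e-03,  3.03116559e-04]), 'tau': array([-8.99484075e-04, -6.12616253e+01, -2.58189833e+01,  6.91251713e-02,
        4.82016010e-02, -9.91613797e-05]), 'eef_pos': array([187.45471074, 595.96569845, 214.04560398]), 'tcp_rot': array([-3.14048497e+00, -1.11793272e-04,  2.83672047e+00]), 'ft_force': array([ 0.23134083, -0.19058388, -0.04270369]), 'moment': array([-0.03486874,  0.03945979,  0.03908721]), 'grip_force': 0.0, 'opening': 1.0002086877178114}
scene 428.2431923302128 428.2431923302128 284.28032079951936 211.75693680580733 [[0.623, 0.782, -0.014], [0.572, -0.468, -0.674], [-0.533, 0.411, -0.739]] [-342.1 -245.1 1437.9] campos [1120.37681319 -438.60103247  892.7578765 ]
top 528.4435375504581 528.4435375504581 278.12184901335655 207.72348337313335 [[-0.028, -1.0, 0.006], [-0.998, 0.027, -0.061], [0.061, -0.007, -0.998]] [   7.2  538.3 1576.4] campos [ 441.6124972     4.08604995 1606.15436428]
```

View pics/scene0.png

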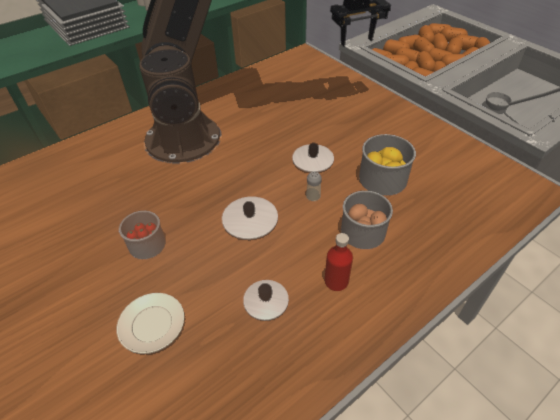

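View pics/top0.png

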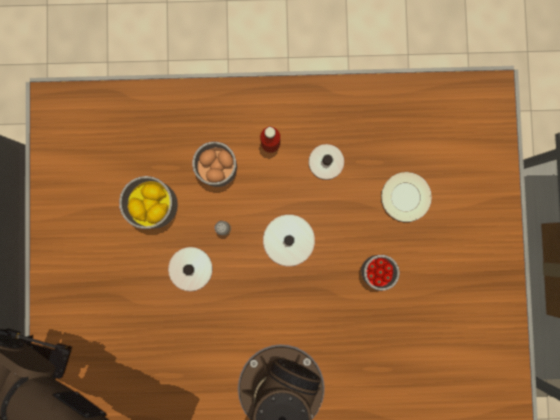

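The top view shows:
- **Pots:** large (147,203), medium (215,164), small (380,272).
- **Lids:** large (289,240), medium (190,269), small (326,161).
- **Bystanders:** shaker (222,229), bottle (270,138), plate (406,197).

The scene view shows the same layout.

```bash
cat > meas.py <<'E'
import cv2,numpy as np
from scipy.optimize import least_squares
POT={'small':(48,80),'medium':(60,95),'large':(72,110)}
LID={'small':53,'medium':65,'large':77}
def cam_pos(c): return -c["R"].T@c["t"]
def ray(c,uv,z):
    uv=np.atleast_2d(uv).astype(float)
    d=np.c_[(uv[:,0]-c["cx"])/c["fx"],(uv[:,1]-c["cy"])/c["fy"],np.ones(len(uv))]@c["R"]
    o=cam_pos(c); return (o+d*((z-o[2])/d[:,2])[:,None])[:,:2]
def proj(c,X):
    p=c["R"]@np.array(X,float)+c["t"]; return np.array([c["fx"]*p[0]/p[2]+c["cx"],c["fy"]*p[1]/p[2]+c["cy"]])
def contour(m,near):
    cs,_=cv2.findContours(m,cv2.RETR_EXTERNAL,cv2.CHAIN_APPROX_NONE)
    cs=[k for k in cs if cv2.contourArea(k)>15]
    return min(cs,key=lambda k:np.linalg.norm(k.reshape(-1,2).mean(0)-near))
def masks(c):
    h=cv2.cvtColor(c["frame"][:,:,::-1].copy(),cv2.COLOR_BGR2HSV)
    return h[...,1],h[...,2]
def pot(c,near,r,z):
    S,V=masks(c); m=((S<90)).astype(np.uint8)
    m=cv2.morphologyEx(m,cv2.MORPH_CLOSE,np.ones((3,3),np.uint8))
    k=contour(m,near).reshape(-1,2)
    P=ray(c,k,z); cen=P.mean(0); away=cen-cam_pos(c)[:2]; away/=np.linalg.norm(away)
    for _ in range(6):
        d=P-cen; Q=P[(d@away)>0.15*np.linalg.norm(d,axis=1)]
        f=least_squares(lambda x:np.hypot(*(Q-x[:2]).T)-x[2],[*cen,r],loss='soft_l1',f_scale=2)
        g=least_squares(lambda x:np.hypot(*(Q-x).T)-r+1,cen,loss='soft_l1',f_scale=2); cen=g.x
    return cen,f.x,np.abs(g.fun).mean()
def knob(c,near,z=45):
    S,V=masks(c); k=contour((V<75).astype(np.uint8),near); M=cv2.moments(k)
    return np.array([M['m10']/M['m00'],M['m01']/M['m00']]),cv2.boundingRect(k)
def disc(c,near,z=12):
    S,V=masks(c); m=((S<90)&(V>110)).astype(np.uint8)
    k=contour(m,near).reshape(-1,2); P=ray(c,cv2.convexHull(k.astype(np.int32)).reshape(-1,2),z).astype(np.float32)
    e=cv2.fitEllipse(P); return e
def tri(ca,ua,cb,ub):
    A=[]
    for c,u in((ca,ua),(cb,ub)):
        K=np.array([[c["fx"],0,c["cx"]],[0,c["fy"],c["cy"]],[0,0,1]]);A.append(K@np.c_[c["R"],c["t"]])
    X=cv2.triangulatePoints(A[0],A[1],np.array(ua).reshape(2,1),np.array(ub).reshape(2,1));return (X[:3]/X[3]).ravel()
E
python3 - <<'E'
from meas import *
np.set_printoptions(precision=1,suppress=True)
T=np.load('top0.npz');S=np.load('scene0.npz')
for n,a,b in(('small',(380,272),(143,235)),('medium',(215,164),(366,220)),('large',(147,203),(387,165))):
    for c,u in((T,a),(S,b)): print('pot',n,*pot(c,u,*POT[n]))
for n,a,b in(('small',(326,161),(265,295)),('medium',(190,269),(314,152)),('large',(289,240),(249,211))):
    ka,ba=knob(T,a);kb,bb=knob(S,b)
    print('lid',n,ka,ba,kb,bb,'tri',tri(T,ka,S,kb),'top@50',ray(T,ka,50)[0],'sc@45',ray(S,kb,45)[0],'disc',disc(T,a),disc(S,b))
for n,a,b,z in (('plate',(406,197),(151,322),10),('shaker',(222,229),(313,185),80),('bottle',(270,134),(342,240),165)): print(n,ray(T,a,z),ray(S,b,z))
E
```

```text
pot small [ 340.  -300.7] [ 341.  -298.3   49.1] 0.8585712582986257
pot small [ 335.8 -296.8] [ 338.7 -297.2   49.4] 0.9215852513956132
pot medium [670.  175.7] [667.9 174.1  61.2] 0.8053423800666345
pot medium [535.8 402.3] [547.3 386.9  75.9] 3.572697776551579
pot large [560.1 370.9] [559.4 368.7  72.8] 0.8293420085067249
pot large [555.6 374.8] [557.7 371.8  74. ] 1.3737184695961422
lid small [326.8 159.9] (323, 156, 9, 9) [264.8 291.6] (259, 284, 12, 16) tri [ 674.9 -156.1   46.8] top@50 [ 674.4 -155.7] sc@45 [ 673.9 -155.5] disc ((675.8084716796875, -156.7837677001953), (106.0580062866211, 107.4015884399414), 52.52035903930664) ((673.5764770507812, -155.27426147460938), (106.1912841796875, 109.29340362548828), 57.17960739135742)
lid medium [188.1 269.3] (184, 265, 9, 9) [312.9 149.6] (309, 143, 9, 14) tri [363.  261.6  46.8] top@50 [363.1 261. ] sc@45 [361.5 263.2] disc ((362.9258728027344, 261.807373046875), (130.1443328857422, 130.666259765625), 172.37002563476562) ((371.9283752441406, 254.61769104003906), (128.36572265625, 184.4555206298828), 51.30687713623047)
lid large [288.6 240.3] (285, 236, 8, 9) [248.6 208.9] (244, 202, 10, 15) tri [439.7 -35.3  45.8] top@50 [439.6 -35.4] sc@45 [439.3 -34.7] disc ((441.06951904296875, -36.032230377197266), (154.11111450195312, 154.76133728027344), 24.36444664001465) ((437.8058776855469, -33.88542556762695), (154.53192138671875, 158.61878967285156), 58.34679412841797)
plate [[ 560.7 -396.4]] [[ 556.6 -392.4]]
shaker [[477.4 156.4]] [[506.1 135.7]]
bottle [[733.3  10.3]] [[738.8  11.8]]
```

Lid and rim sizes, heights and reach all agree with the spec. I'll take the medium lid first.

```bash
cat > go.py <<'E'
import sys,numpy as np
from cell import state
s=state();y=s["tcp_rot"][2];p=s["eef_pos"]
for a in sys.argv[1:]:
    q=np.array([float(v) for v in a.split(',')]);d=q-p
    print(a,'travel m',np.round([np.cos(y)*d[0]+np.sin(y)*d[1],np.sin(y)*d[0]-np.cos(y)*d[1],-d[2]],1),'len',round(np.linalg.norm(d)))
print(p.round(1),s["tcp_rot"].round(4),s["ft_force"].round(1),s["opening"],s["grip_force"],s["t"])
E
python3 go.py 363,261.5,120
```

```text
363,261.5,120 travel m [-267.8 -266.4   94.1] len 389
[187.5 596.  214.1] [-3.1406e+00 -1.0000e-04  2.8368e+00] [-0.5  1.1 -0.6] 1.0016413160624495 0.0 0.1
```

Emit:
drive_tool(targets=[{"jaw": 1, "travel": [-0.025, -0.025, 0], "twist": 0}, {"jaw": 1, "travel": [-0.05, -0.05, 0], "twist": 0}, {"jaw": 1, "travel": [-0.075, -0.075, 0], "twist": 0}, {"jaw": 1, "travel": [-0.1, -0.1, 0], "twist": 0}, {"jaw": 1, "travel": [-0.125, -0.125, 0], "twist": 0}, {"jaw": 1, "travel": [-0.15, -0.15, 0], "twist": 0}, {"jaw": 1, "travel": [-0.175, -0.175, 0], "twist": 0}, {"jaw": 1, "travel": [-0.2, -0.2, 0], "twist": 0}])

```text
t: 0.77
eef_pos: [318.6, 343.8, 214.5]
tcp_rot: [-3.141, -0.0, 2.837]
ft_force: [0.9, 0.3, 0.0]
opening: 0.997
grip_force: 0.0
```

```bash
python3 go.py 363,261.5,120
```

```text
363,261.5,120 travel m [-67.  -65.2  94.5] len 133
[318.6 343.8 214.5] [-3.1414e+00 -1.0000e-04  2.8371e+00] [0.9 0.3 0. ] 0.9970892006422452 0.0 0.7667
```

Emit:
drive_tool(targets=[{"jaw": 0.8, "travel": [-0.025, -0.025, 0], "twist": 0}, {"jaw": 0.8, "travel": [-0.05, -0.05, 0.015], "twist": 0}, {"jaw": 0.8, "travel": [-0.067, -0.0655, 0.04], "twist": 0}, {"jaw": 0.8, "travel": [-0.067, -0.0655, 0.07], "twist": 0}, {"jaw": 0.8, "travel": [-0.067, -0.0655, 0.09], "twist": 0}, {"jaw": 0.8, "travel": [-0.067, -0.0655, 0.0945], "twist": 0}, {"jaw": 0.8, "travel": [-0.067, -0.0655, 0.0945], "twist": 0}, {"jaw": 0.8, "travel": [-0.067, -0.0655, 0.0945], "twist": 0}])

```text
t: 1.43
eef_pos: [362.8, 263.2, 120.7]
tcp_rot: [3.141, 0.0, 2.837]
ft_force: [0.5, -0.3, 0.1]
opening: 0.802
grip_force: 0.0
```

```bash
python3 go.py 363,261.5,27
python3 - <<'E'
from meas import *
from cell import read_camera
a=read_camera("scene")["frame"][80:230,220:420];b=read_camera("top")["frame"][190:340,100:300]
cv2.imwrite("pics/h1.png",cv2.resize(np.hstack([a,b])[:,:,::-1],(800,300)))
E
```

```text
363,261.5,27 travel m [-0.7 -1.5 93.7] len 94
[362.8 263.2 120.7] [3.1414e+00 2.0000e-04 2.8372e+00] [ 0.5 -0.3  0.1] 0.8022216471426328 0.0 1.4333
```

View pics/h1.png

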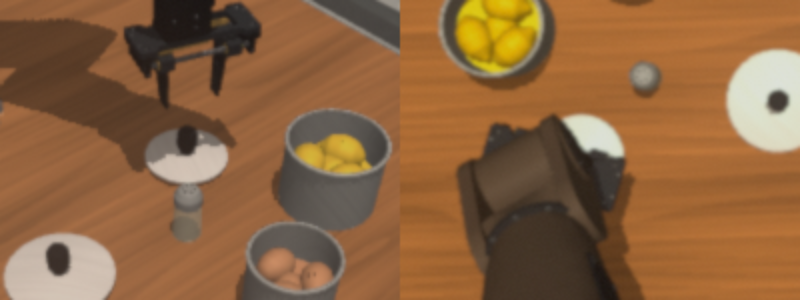

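The gripper hovers centred over the medium lid's knob, with knob and fingers in line in the left crop at about (188,140). I'll descend, grip and lift slightly.

Emit:
drive_tool(targets=[{"jaw": 0.8, "travel": [-0.0007, -0.0015, 0.025], "twist": 0}, {"jaw": 0.8, "travel": [-0.0007, -0.0015, 0.05], "twist": 0}, {"jaw": 0.8, "travel": [-0.0007, -0.0015, 0.07], "twist": 0}, {"jaw": 0.8, "travel": [-0.0007, -0.0015, 0.082], "twist": 0}, {"jaw": 0.8, "travel": [-0.0007, -0.0015, 0.09], "twist": 0}, {"jaw": 0.8, "travel": [-0.0007, -0.0015, 0.093], "twist": 0}, {"jaw": 0.8, "travel": [-0.0007, -0.0015, 0.093], "twist": 0}, {"jaw": 0.5, "travel": [-0.0007, -0.0015, 0.093], "twist": 0}])

```text
t: 2.2
eef_pos: [363.2, 261.5, 27.9]
tcp_rot: [3.141, 0.001, 2.837]
ft_force: [-0.2, 0.1, 0.5]
opening: 0.769
grip_force: 0.0
```

Emit:
drive_tool(targets=[{"jaw": 0.4, "travel": [0, 0, 0], "twist": 0}, {"jaw": 0.3, "travel": [0, 0, 0], "twist": 0}, {"jaw": 0.2, "travel": [0, 0, 0], "twist": 0}, {"jaw": 0, "travel": [0, 0, 0], "twist": 0}, {"jaw": 0, "travel": [0, 0, 0], "twist": 0}, {"jaw": 0, "travel": [0, 0, 0], "twist": 0}])

```text
t: 2.7
eef_pos: [362.8, 261.2, 27.2]
tcp_rot: [3.141, 0.0, 2.837]
ft_force: [-0.3, 0.7, -0.4]
opening: 0.371
grip_force: 0.0
```

Emit:
drive_tool(targets=[{"jaw": 0, "travel": [0, 0, 0], "twist": 0}, {"jaw": 0, "travel": [0, 0, 0], "twist": 0}, {"jaw": 0, "travel": [0, 0, 0], "twist": 0}, {"jaw": 0, "travel": [0, 0, 0], "twist": 0}])

```text
t: 3.03
eef_pos: [362.9, 261.2, 27.2]
tcp_rot: [3.141, 0.0, 2.837]
ft_force: [0.0, -0.0, 2.4]
opening: 0.326
grip_force: 30.0
```

Emit:
drive_tool(targets=[{"jaw": 0, "travel": [0, 0, -0.005], "twist": 0}, {"jaw": 0, "travel": [0, 0, -0.015], "twist": 0}, {"jaw": 0, "travel": [0, 0, -0.035], "twist": 0}, {"jaw": 0, "travel": [0, 0, -0.06], "twist": 0}, {"jaw": 0, "travel": [0, 0, -0.085], "twist": 0}, {"jaw": 0, "travel": [0, 0, -0.11], "twist": 0}, {"jaw": 0, "travel": [0, 0, -0.13], "twist": 0}, {"jaw": 0, "travel": [0, 0, -0.14], "twist": 0}])

```text
t: 3.7
eef_pos: [363.0, 261.3, 169.6]
tcp_rot: [3.14, 0.002, 2.837]
ft_force: [0.6, -0.3, -2.5]
opening: 0.331
grip_force: 30.0
```

```bash
python3 go.py 668,174,180;python3 - <<'E'
from meas import *
from cell import read_camera
a=read_camera("scene")["frame"][60:285,200:500]
cv2.imwrite("pics/h2.png",cv2.resize(a[:,:,::-1],(800,600)))
E
```

```text
668,174,180 travel m [-317.2    8.2  -10.4] len 317
[363.  261.3 169.6] [3.1398e+00 1.8000e-03 2.8368e+00] [ 0.6 -0.3 -2.5] 0.33100828449821484 29.99960120585456 3.7
```

View pics/h2.png

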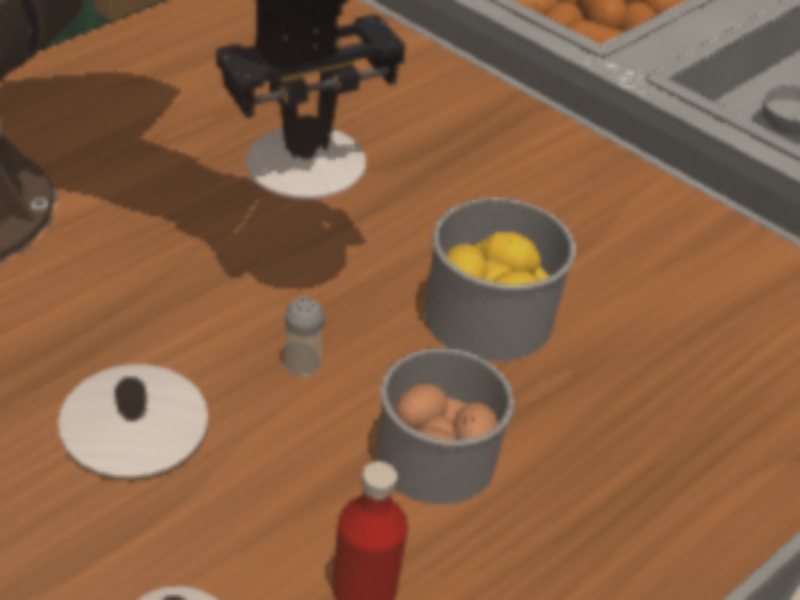

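The lid is held level; the medium pot's rim spans crop x 381–513, with its top edge at y≈350. I'll carry the lid over while checking the rim projection.

Emit:
drive_tool(targets=[{"jaw": 0, "travel": [-0.01, 0, 0], "twist": 0}, {"jaw": 0, "travel": [-0.03, 0.001, -0.002], "twist": 0}, {"jaw": 0, "travel": [-0.055, 0.002, -0.004], "twist": 0}, {"jaw": 0, "travel": [-0.085, 0.003, -0.006], "twist": 0}, {"jaw": 0, "travel": [-0.115, 0.004, -0.01], "twist": 0}, {"jaw": 0, "travel": [-0.145, 0.005, -0.01], "twist": 0}, {"jaw": 0, "travel": [-0.175, 0.006, -0.01], "twist": 0}, {"jaw": 0, "travel": [-0.2, 0.007, -0.01], "twist": 0}])

```text
t: 4.42
eef_pos: [557.6, 206.4, 175.4]
tcp_rot: [-3.141, -0.002, 2.836]
ft_force: [0.2, 0.4, -0.6]
opening: 0.329
grip_force: 30.0
```

```bash
python3 go.py 668,174,180;python3 - <<'E'
from meas import *
S=np.load('scene0.npz')
for n,P in(('medium',(668,174)),('large',(559,370)),('small',(340,-298))):
    r,z=POT[n];C=np.array([proj(S,(P[0]+r*np.cos(a),P[1]+r*np.sin(a),z)) for a in np.linspace(0,6.28,200)])
    print(n,C.min(0),C.max(0),((C-[200,60])*2.667).min(0),((C-[200,60])*2.667).max(0))
E
```

```text
668,174,180 travel m [-115.1    2.3   -4.6] len 115
[557.6 206.4 175.4] [-3.1405e+00 -1.6000e-03  2.8362e+00] [ 0.2  0.4 -0.6] 0.3291337455949566 29.999856582144275 4.4167
medium [342.95391066 191.74791046] [390.92912757 226.63081104] [381.25807973 351.37167719] [509.20798324 444.40437304]
large [362.55302997 135.05447684] [414.33228791 167.87554623] [433.52893093 200.17028972] [571.62421186 287.70408181]
small [119.32956197 211.56799732] [158.44846111 240.70456992] [-215.14805824  404.23184886] [-110.81795422  481.93908798]
```

The projection agrees with the observed rim to about 1 px.

Emit:
drive_tool(targets=[{"jaw": 0, "travel": [-0.025, 0.001, 0], "twist": 0}, {"jaw": 0, "travel": [-0.05, 0.001, 0], "twist": 0}, {"jaw": 0, "travel": [-0.075, 0.002, 0], "twist": 0}, {"jaw": 0, "travel": [-0.095, 0.002, 0], "twist": 0}, {"jaw": 0, "travel": [-0.11, 0.0025, 0], "twist": 0}, {"jaw": 0, "travel": [-0.115, 0.0025, 0], "twist": 0}, {"jaw": 0, "travel": [-0.115, 0.0025, 0], "twist": 0}, {"jaw": 0, "travel": [-0.115, 0.0025, 0], "twist": 0}])

```text
t: 5.08
eef_pos: [665.4, 175.5, 175.9]
tcp_rot: [-3.141, -0.002, 2.837]
ft_force: [0.2, 0.8, -1.9]
opening: 0.328
grip_force: 30.0
```

```bash
python3 go.py 668,174,135 668,174,112;python3 - <<'E'
from meas import *
from cell import read_camera
a=read_camera("scene")["frame"][120:270,270:470]
cv2.imwrite("pics/h3.png",cv2.resize(a[:,:,::-1],(800,600)))
E
```

```text
668,174,135 travel m [-2.9 -0.7 40.9] len 41
668,174,112 travel m [-2.9 -0.7 63.9] len 64
[665.4 175.5 175.9] [-3.1408e+00 -2.0000e-03  2.8366e+00] [ 0.2  0.8 -1.9] 0.3275060266026243 29.999528293774347 5.0833
```

View pics/h3.png

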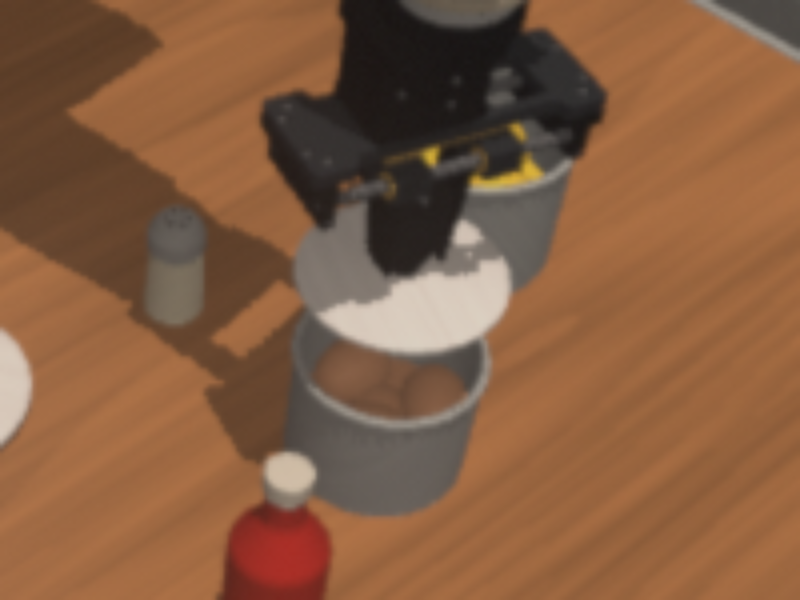

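The lid sits level above the egg pot. Lowering now.

Emit:
drive_tool(targets=[{"jaw": 0, "travel": [-0.0029, -0.0007, 0.01], "twist": 0}, {"jaw": 0, "travel": [-0.0029, -0.0007, 0.025], "twist": 0}, {"jaw": 0, "travel": [-0.0029, -0.0007, 0.037], "twist": 0}, {"jaw": 0, "travel": [-0.0029, -0.0007, 0.045], "twist": 0}, {"jaw": 0, "travel": [-0.0029, -0.0007, 0.048], "twist": 0}, {"jaw": 0, "travel": [-0.0029, -0.0007, 0.049], "twist": 0}, {"jaw": 0, "travel": [-0.0029, -0.0007, 0.049], "twist": 0}])

```text
t: 5.72
eef_pos: [668.7, 174.3, 128.2]
tcp_rot: [3.141, 0.0, 2.837]
ft_force: [-0.7, 0.6, -1.5]
opening: 0.327
grip_force: 30.0
```

```bash
python3 go.py 668.3,174,112.2
```

```text
668.3,174,112.2 travel m [ 0.3 -0.4 16. ] len 16
[668.7 174.3 128.2] [3.1415e+00 1.0000e-04 2.8369e+00] [-0.7  0.6 -1.5] 0.3269055229009378 29.999598288341076 5.7167
```

Emit:
drive_tool(targets=[{"jaw": 0, "travel": [0, 0, 0.003], "twist": 0}, {"jaw": 0, "travel": [0, 0, 0.006], "twist": 0}, {"jaw": 0, "travel": [0, 0, 0.009], "twist": 0}, {"jaw": 0, "travel": [0, 0, 0.011], "twist": 0}, {"jaw": 0, "travel": [0, 0, 0.013], "twist": 0}, {"jaw": 0, "travel": [0, 0, 0.014], "twist": 0}, {"jaw": 0, "travel": [0, 0, 0.014], "twist": 0}, {"jaw": 0, "travel": [0, 0, 0.014], "twist": 0}])

```text
t: 6.38
eef_pos: [668.7, 174.2, 114.1]
tcp_rot: [3.141, 0.0, 2.837]
ft_force: [0.3, 0.4, -1.8]
opening: 0.33
grip_force: 30.0
```

Emit:
drive_tool(targets=[{"jaw": 0, "travel": [0, 0, 0.001], "twist": 0}, {"jaw": 0, "travel": [0, 0, 0.0018], "twist": 0}, {"jaw": 0, "travel": [0, 0, 0.0018], "twist": 0}])

```text
t: 6.63
eef_pos: [668.7, 174.2, 112.3]
tcp_rot: [3.141, 0.0, 2.837]
ft_force: [0.5, -0.8, -1.2]
opening: 0.324
grip_force: 30.0
```

Emit:
drive_tool(targets=[{"jaw": 0, "travel": [0, 0, 0.0005], "twist": 0}, {"jaw": 0, "travel": [0, 0, 0.0005], "twist": 0}, {"jaw": 0, "travel": [0, 0, 0.001], "twist": 0}, {"jaw": 0, "travel": [0, 0, 0.001], "twist": 0}])

```text
t: 6.97
eef_pos: [668.8, 174.2, 112.3]
tcp_rot: [3.141, 0.001, 2.837]
ft_force: [-3.1, -0.6, 7.6]
opening: 0.326
grip_force: 30.0
```

Contact at exactly the seated height. I'll release and rise.

Emit:
drive_tool(targets=[{"jaw": 0, "travel": [0, 0, -0.0007], "twist": 0}, {"jaw": 0.4, "travel": [0, 0, -0.0007], "twist": 0}, {"jaw": 0.5, "travel": [0, 0, -0.0007], "twist": 0}, {"jaw": 0.6, "travel": [0, 0, -0.0007], "twist": 0}, {"jaw": 0.7, "travel": [0, 0, -0.0007], "twist": 0}, {"jaw": 0.7, "travel": [0, 0, -0.0007], "twist": 0}, {"jaw": 0.7, "travel": [0, 0, -0.0007], "twist": 0}, {"jaw": 0.7, "travel": [0, 0, -0.0007], "twist": 0}])

```text
t: 7.63
eef_pos: [668.7, 174.2, 112.0]
tcp_rot: [3.142, -0.0, 2.837]
ft_force: [0.4, -0.7, -0.6]
opening: 0.691
grip_force: 0.0
```

Emit:
drive_tool(targets=[{"jaw": 0.7, "travel": [0, 0, -0.01], "twist": 0}, {"jaw": 0.7, "travel": [0, 0, -0.03], "twist": 0}, {"jaw": 0.7, "travel": [0, 0, -0.055], "twist": 0}, {"jaw": 0.7, "travel": [0, 0, -0.08], "twist": 0}, {"jaw": 0.8, "travel": [0, 0, -0.1], "twist": 0}, {"jaw": 0.8, "travel": [0, 0, -0.1], "twist": 0}])

```text
t: 8.13
eef_pos: [670.1, 174.5, 217.6]
tcp_rot: [3.138, 0.007, 2.837]
ft_force: [0.2, -0.1, 0.9]
opening: 0.78
grip_force: 0.0
```

```bash
python3 go.py 439.8,-35.3,120 ;python3 - <<'E'
from meas import *
from cell import read_camera
a=read_camera("scene")["frame"][120:270,270:470]
cv2.imwrite("pics/h4.png",cv2.resize(a[:,:,::-1],(600,450)))
E
```

```text
439.8,-35.3,120 travel m [ 156.7 -269.2   97.6] len 326
[670.1 174.5 217.6] [3.1382 0.0065 2.8369] [ 0.2 -0.1  0.9] 0.7804046737722263 0.0 8.1333
```

View pics/h4.png

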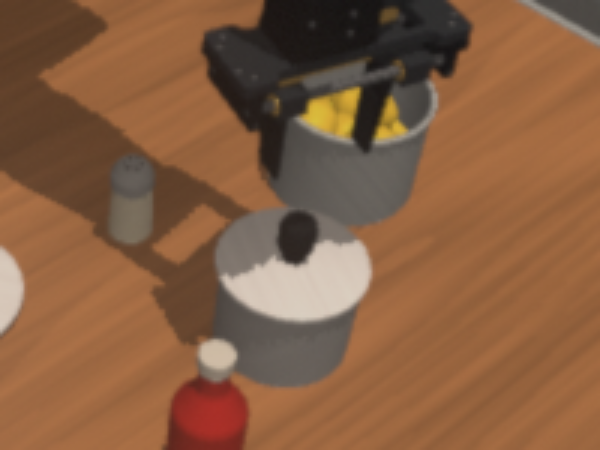

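The medium lid is level and home. Next, the large lid.

Emit:
drive_tool(targets=[{"jaw": 0.8, "travel": [0.015, -0.026, 0], "twist": 0}, {"jaw": 0.8, "travel": [0.033, -0.057, 0], "twist": 0}, {"jaw": 0.8, "travel": [0.052, -0.09, 0], "twist": 0}, {"jaw": 0.8, "travel": [0.071, -0.122, 0], "twist": 0}, {"jaw": 0.8, "travel": [0.09, -0.155, 0], "twist": 0}, {"jaw": 0.8, "travel": [0.109, -0.188, 0], "twist": 0}, {"jaw": 0.8, "travel": [0.125, -0.215, 0], "twist": 0}, {"jaw": 0.8, "travel": [0.14, -0.242, 0.01], "twist": 0}])

```text
t: 8.85
eef_pos: [461.2, -15.5, 202.7]
tcp_rot: [3.141, 0.002, 2.837]
ft_force: [0.7, -0.0, -0.1]
opening: 0.803
grip_force: 0.0
```

Emit:
drive_tool(targets=[{"jaw": 0.8, "travel": [0.012, -0.02, 0.02], "twist": 0}, {"jaw": 0.8, "travel": [0.0155, -0.0265, 0.05], "twist": 0}, {"jaw": 0.8, "travel": [0.0155, -0.0265, 0.08], "twist": 0}, {"jaw": 0.8, "travel": [0.0155, -0.0265, 0.1], "twist": 0}, {"jaw": 0.8, "travel": [0.0155, -0.0265, 0.11], "twist": 0}, {"jaw": 0.8, "travel": [0.0155, -0.0265, 0.112], "twist": 0}, {"jaw": 0.8, "travel": [0.0155, -0.0265, 0.112], "twist": 0}, {"jaw": 0.8, "travel": [0.0155, -0.0265, 0.112], "twist": 0}])

```text
t: 9.52
eef_pos: [439.9, -35.3, 90.4]
tcp_rot: [3.141, 0.0, 2.837]
ft_force: [0.1, 0.6, 0.1]
opening: 0.802
grip_force: 0.0
```

```bash
python3 go.py 439.8,-35.3,27.2
```

```text
439.8,-35.3,27.2 travel m [ 0.1 -0.1 63.2] len 63
[439.9 -35.3  90.4] [3.1415e+00 2.0000e-04 2.8369e+00] [0.1 0.6 0.1] 0.8017199105095545 0.0 9.5167
```

Emit:
drive_tool(targets=[{"jaw": 0.8, "travel": [0, 0, 0.02], "twist": 0}, {"jaw": 0.8, "travel": [0, 0, 0.04], "twist": 0}, {"jaw": 0.8, "travel": [0, 0, 0.053], "twist": 0}, {"jaw": 0.8, "travel": [0, 0, 0.06], "twist": 0}, {"jaw": 0.8, "travel": [0, 0, 0.0632], "twist": 0}, {"jaw": 0.8, "travel": [0, 0, 0.0632], "twist": 0}, {"jaw": 0.6, "travel": [0, 0, 0.0632], "twist": 0}, {"jaw": 0.4, "travel": [0, 0, 0.0632], "twist": 0}])

```text
t: 10.18
eef_pos: [440.2, -35.3, 27.6]
tcp_rot: [3.141, 0.001, 2.837]
ft_force: [-0.0, 0.6, -0.0]
opening: 0.711
grip_force: 0.0
```

Emit:
drive_tool(targets=[{"jaw": 0.3, "travel": [0, 0, 0], "twist": 0}, {"jaw": 0.2, "travel": [0, 0, 0], "twist": 0}, {"jaw": 0, "travel": [0, 0, 0], "twist": 0}, {"jaw": 0, "travel": [0, 0, 0], "twist": 0}, {"jaw": 0, "travel": [0, 0, 0], "twist": 0}, {"jaw": 0, "travel": [0, 0, 0], "twist": 0}, {"jaw": 0, "travel": [0, 0, 0], "twist": 0}, {"jaw": 0, "travel": [0, 0, 0], "twist": 0}])

```text
t: 10.85
eef_pos: [439.8, -35.3, 26.9]
tcp_rot: [3.141, 0.0, 2.837]
ft_force: [0.6, 0.0, 2.2]
opening: 0.329
grip_force: 30.0
```

Emit:
drive_tool(targets=[{"jaw": 0, "travel": [0, 0, -0.005], "twist": 0}, {"jaw": 0, "travel": [0, 0, -0.02], "twist": 0}, {"jaw": 0, "travel": [0, 0, -0.045], "twist": 0}, {"jaw": 0, "travel": [0, 0, -0.075], "twist": 0}, {"jaw": 0, "travel": [0, 0, -0.105], "twist": 0}, {"jaw": 0, "travel": [0, 0, -0.135], "twist": 0}, {"jaw": 0, "travel": [0, 0, -0.155], "twist": 0}, {"jaw": 0, "travel": [0, 0, -0.165], "twist": 0}])

```text
t: 11.52
eef_pos: [440.1, -35.3, 194.7]
tcp_rot: [3.141, 0.003, 2.837]
ft_force: [-0.4, 0.3, -1.5]
opening: 0.329
grip_force: 30.0
```

```bash
python3 go.py 559,370,192
```

```text
559,370,192 travel m [  8.2 422.3   2.7] len 422
[440.1 -35.3 194.7] [3.1412 0.0035 2.8369] [-0.4  0.3 -1.5] 0.32863292247038917 29.999902083654888 11.5167
```

Emit:
drive_tool(targets=[{"jaw": 0, "travel": [0, 0.01, 0], "twist": 0}, {"jaw": 0, "travel": [0.001, 0.03, 0], "twist": 0}, {"jaw": 0, "travel": [0.001, 0.06, 0], "twist": 0}, {"jaw": 0, "travel": [0.002, 0.09, 0], "twist": 0}, {"jaw": 0, "travel": [0.002, 0.12, 0], "twist": 0}, {"jaw": 0, "travel": [0.003, 0.15, 0], "twist": 0}, {"jaw": 0, "travel": [0.004, 0.18, 0], "twist": 0}, {"jaw": 0, "travel": [0.004, 0.21, 0], "twist": 0}])

```text
t: 12.18
eef_pos: [498.4, 168.4, 190.7]
tcp_rot: [-3.141, -0.002, 2.837]
ft_force: [0.2, -1.2, -2.2]
opening: 0.33
grip_force: 30.0
```

Emit:
drive_tool(targets=[{"jaw": 0, "travel": [0, 0.03, 0], "twist": 0}, {"jaw": 0, "travel": [0.001, 0.06, 0], "twist": 0}, {"jaw": 0, "travel": [0.001, 0.09, 0], "twist": 0}, {"jaw": 0, "travel": [0.002, 0.12, 0], "twist": 0}, {"jaw": 0, "travel": [0.003, 0.15, 0], "twist": 0}, {"jaw": 0, "travel": [0.003, 0.18, 0], "twist": 0}, {"jaw": 0, "travel": [0.004, 0.2, 0], "twist": 0}, {"jaw": 0, "travel": [0.004, 0.21, 0], "twist": 0}])

```text
t: 12.85
eef_pos: [557.4, 370.6, 189.9]
tcp_rot: [-3.14, -0.002, 2.838]
ft_force: [-0.4, -0.6, -1.6]
opening: 0.331
grip_force: 30.0
```

```bash
python3 go.py 559,370,145
```

```text
559,370,145 travel m [-1.7 -0.1 44.9] len 45
[557.4 370.6 189.9] [-3.1405e+00 -1.7000e-03  2.8385e+00] [-0.4 -0.6 -1.6] 0.33096217946923984 29.99951943405904 12.85
```

Emit:
drive_tool(targets=[{"jaw": 0, "travel": [-0.001, -0.001, 0.01], "twist": 0}, {"jaw": 0, "travel": [-0.001, -0.001, 0.025], "twist": 0}, {"jaw": 0, "travel": [-0.001, -0.001, 0.038], "twist": 0}, {"jaw": 0, "travel": [-0.001, -0.001, 0.046], "twist": 0}, {"jaw": 0, "travel": [-0.001, -0.001, 0.048], "twist": 0}, {"jaw": 0, "travel": [-0.001, -0.001, 0.048], "twist": 0}, {"jaw": 0, "travel": [-0.001, -0.001, 0.048], "twist": 0}])

```text
t: 13.43
eef_pos: [559.0, 366.2, 144.2]
tcp_rot: [3.141, 0.0, 2.836]
ft_force: [-0.7, 0.4, -2.6]
opening: 0.332
grip_force: 30.0
```

```bash
python3 go.py 559,370,126.9;python3 - <<'E'
from meas import *
from cell import read_camera
a=read_camera("scene")["frame"][90:240,290:490]
cv2.imwrite("pics/h5.png",cv2.resize(a[:,:,::-1],(800,600)))
E
```

```text
559,370,126.9 travel m [ 1.1  3.7 17.3] len 18
[559.  366.2 144.2] [3.1413e+00 3.0000e-04 2.8363e+00] [-0.7  0.4 -2.6] 0.33187133543816527 29.99986453622114 13.4333
```

View pics/h5.png

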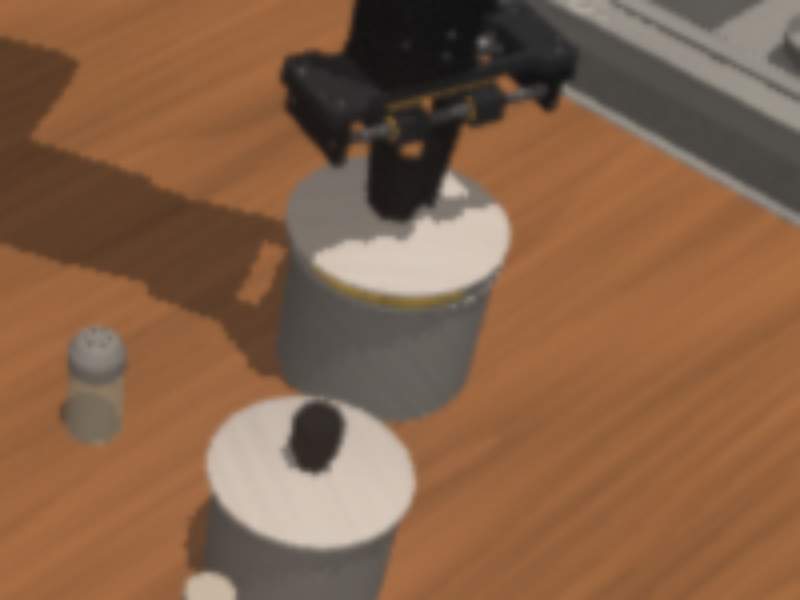

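The lid is level, about 8 mm above its rim, with the lemons just visible beneath it; TCP y is about 4 mm short. I'll correct that before lowering.

Emit:
drive_tool(targets=[{"jaw": 0, "travel": [0.0005, 0.002, 0], "twist": 0}, {"jaw": 0, "travel": [0.001, 0.0035, 0], "twist": 0}, {"jaw": 0, "travel": [0.001, 0.0035, 0.003], "twist": 0}, {"jaw": 0, "travel": [0.001, 0.0035, 0.003], "twist": 0}])

```text
t: 13.82
eef_pos: [558.8, 370.3, 140.6]
tcp_rot: [-3.142, -0.0, 2.837]
ft_force: [0.3, -0.1, -2.1]
opening: 0.324
grip_force: 30.0
```

```bash
python3 go.py 559,370,126.9
```

```text
559,370,126.9 travel m [-0.3 -0.2 13.7] len 14
[558.8 370.3 140.6] [-3.1416e+00 -1.0000e-04  2.8370e+00] [ 0.3 -0.1 -2.1] 0.3236101795377957 29.99948986340314 13.8167
```

Emit:
drive_tool(targets=[{"jaw": 0, "travel": [0, 0, 0.003], "twist": 0}, {"jaw": 0, "travel": [0, 0, 0.006], "twist": 0}, {"jaw": 0, "travel": [0, 0, 0.009], "twist": 0}, {"jaw": 0, "travel": [0, 0, 0.011], "twist": 0}, {"jaw": 0, "travel": [0, 0, 0.012], "twist": 0}, {"jaw": 0, "travel": [0, 0, 0.012], "twist": 0}, {"jaw": 0, "travel": [0, 0, 0.012], "twist": 0}])

```text
t: 14.4
eef_pos: [559.0, 370.2, 128.8]
tcp_rot: [3.142, -0.0, 2.837]
ft_force: [-0.2, 0.3, -2.2]
opening: 0.338
grip_force: 30.0
```

Emit:
drive_tool(targets=[{"jaw": 0, "travel": [0, 0, 0.0007], "twist": 0}, {"jaw": 0, "travel": [0, 0, 0.0014], "twist": 0}, {"jaw": 0, "travel": [0, 0, 0.002], "twist": 0}, {"jaw": 0, "travel": [0, 0, 0.002], "twist": 0}])

```text
t: 14.73
eef_pos: [559.0, 370.2, 126.9]
tcp_rot: [3.141, 0.0, 2.837]
ft_force: [0.3, 0.3, -1.8]
opening: 0.33
grip_force: 30.0
```

Emit:
drive_tool(targets=[{"jaw": 0, "travel": [0, 0, 0.0005], "twist": 0}, {"jaw": 0, "travel": [0, 0, 0.0005], "twist": 0}, {"jaw": 0, "travel": [0, 0, 0.001], "twist": 0}, {"jaw": 0, "travel": [0, 0, 0.001], "twist": 0}])

```text
t: 15.07
eef_pos: [559.0, 370.2, 126.9]
tcp_rot: [3.141, 0.001, 2.837]
ft_force: [-3.6, -1.7, 7.3]
opening: 0.328
grip_force: 30.0
```

Emit:
drive_tool(targets=[{"jaw": 0, "travel": [0, 0, -0.0007], "twist": 0}, {"jaw": 0.4, "travel": [0, 0, -0.0007], "twist": 0}, {"jaw": 0.5, "travel": [0, 0, -0.0007], "twist": 0}, {"jaw": 0.6, "travel": [0, 0, -0.0007], "twist": 0}, {"jaw": 0.7, "travel": [0, 0, -0.0007], "twist": 0}, {"jaw": 0.7, "travel": [0, 0, -0.0007], "twist": 0}, {"jaw": 0.7, "travel": [0, 0, -0.0007], "twist": 0}, {"jaw": 0.7, "travel": [0, 0, -0.0007], "twist": 0}])

```text
t: 15.73
eef_pos: [558.9, 370.1, 126.5]
tcp_rot: [3.142, -0.0, 2.837]
ft_force: [-0.6, 0.3, 0.4]
opening: 0.693
grip_force: 0.0
```

Emit:
drive_tool(targets=[{"jaw": 0.7, "travel": [0, 0, -0.01], "twist": 0}, {"jaw": 0.7, "travel": [0, 0, -0.03], "twist": 0}, {"jaw": 0.7, "travel": [0, 0, -0.055], "twist": 0}, {"jaw": 0.7, "travel": [0, 0, -0.08], "twist": 0}, {"jaw": 0.8, "travel": [0, 0, -0.1], "twist": 0}, {"jaw": 0.8, "travel": [0, 0, -0.105], "twist": 0}, {"jaw": 0.8, "travel": [0, 0, -0.105], "twist": 0}])

```text
t: 16.32
eef_pos: [559.3, 370.4, 233.6]
tcp_rot: [3.139, 0.002, 2.837]
ft_force: [0.7, 0.4, -0.5]
opening: 0.794
grip_force: 0.0
```

```bash
python3 go.py 674.5,-155.8,232;python3 - <<'E'
from meas import *
from cell import read_camera
a=read_camera("scene")["frame"][90:240,290:490]
cv2.imwrite("pics/h6.png",cv2.resize(a[:,:,::-1],(600,450)))
E
```

```text
674.5,-155.8,232 travel m [-267.8 -467.4    1.6] len 539
[559.3 370.4 233.6] [3.1392e+00 2.3000e-03 2.8368e+00] [ 0.7  0.4 -0.5] 0.7944644468381553 0.0 16.3167
```

View pics/h6.png

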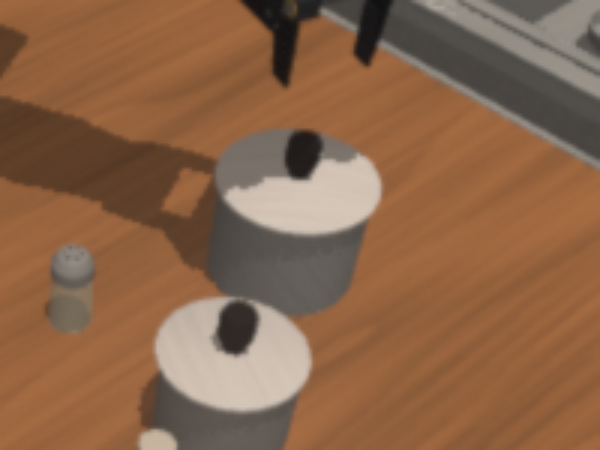

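The large lid is home and level too. On to the small lid, staying high past the bottle.

Emit:
drive_tool(targets=[{"jaw": 0.8, "travel": [-0.012, -0.02, 0], "twist": 0}, {"jaw": 0.8, "travel": [-0.028, -0.05, 0], "twist": 0}, {"jaw": 0.8, "travel": [-0.046, -0.08, 0], "twist": 0}, {"jaw": 0.8, "travel": [-0.063, -0.11, 0], "twist": 0}, {"jaw": 0.8, "travel": [-0.08, -0.14, 0], "twist": 0}, {"jaw": 0.8, "travel": [-0.098, -0.17, 0], "twist": 0}, {"jaw": 0.8, "travel": [-0.115, -0.2, 0], "twist": 0}, {"jaw": 0.8, "travel": [-0.132, -0.23, 0], "twist": 0}])

```text
t: 17.03
eef_pos: [615.4, 109.4, 229.9]
tcp_rot: [-3.141, -0.002, 2.837]
ft_force: [1.6, 0.1, -0.5]
opening: 0.798
grip_force: 0.0
```

Emit:
drive_tool(targets=[{"jaw": 0.8, "travel": [-0.017, -0.03, 0], "twist": 0}, {"jaw": 0.8, "travel": [-0.034, -0.06, 0], "twist": 0}, {"jaw": 0.8, "travel": [-0.052, -0.09, 0], "twist": 0}, {"jaw": 0.8, "travel": [-0.069, -0.12, 0], "twist": 0}, {"jaw": 0.8, "travel": [-0.086, -0.15, 0], "twist": 0}, {"jaw": 0.8, "travel": [-0.103, -0.18, 0], "twist": 0}, {"jaw": 0.8, "travel": [-0.12, -0.21, 0], "twist": 0}, {"jaw": 0.8, "travel": [-0.132, -0.23, 0], "twist": 0}])

```text
t: 17.7
eef_pos: [672.4, -150.8, 229.4]
tcp_rot: [-3.141, -0.003, 2.835]
ft_force: [0.0, 0.7, 0.3]
opening: 0.8
grip_force: 0.0
```

Emit:
drive_tool(targets=[{"jaw": 0.8, "travel": [-0.0035, -0.0065, 0.015], "twist": 0}, {"jaw": 0.8, "travel": [-0.0035, -0.0065, 0.04], "twist": 0}, {"jaw": 0.8, "travel": [-0.0035, -0.0065, 0.07], "twist": 0}, {"jaw": 0.8, "travel": [-0.0035, -0.0065, 0.1], "twist": 0}, {"jaw": 0.8, "travel": [-0.0035, -0.0065, 0.125], "twist": 0}, {"jaw": 0.8, "travel": [-0.0035, -0.0065, 0.135], "twist": 0}, {"jaw": 0.8, "travel": [-0.0035, -0.0065, 0.135], "twist": 0}, {"jaw": 0.8, "travel": [-0.0035, -0.0065, 0.135], "twist": 0}])

```text
t: 18.37
eef_pos: [674.1, -155.1, 96.3]
tcp_rot: [3.141, -0.001, 2.837]
ft_force: [0.6, -0.3, 0.5]
opening: 0.799
grip_force: 0.0
```

```bash
python3 go.py 674.7,-156,27
```

```text
674.7,-156,27 travel m [-0.8 -0.7 69.3] len 69
[ 674.1 -155.1   96.3] [ 3.1415e+00 -9.0000e-04  2.8368e+00] [ 0.6 -0.3  0.5] 0.7988708922545487 0.0 18.3667
```

Emit:
drive_tool(targets=[{"jaw": 0.8, "travel": [-0.0008, -0.0007, 0.02], "twist": 0}, {"jaw": 0.8, "travel": [-0.0008, -0.0007, 0.04], "twist": 0}, {"jaw": 0.8, "travel": [-0.0008, -0.0007, 0.056], "twist": 0}, {"jaw": 0.8, "travel": [-0.0008, -0.0007, 0.065], "twist": 0}, {"jaw": 0.8, "travel": [-0.0008, -0.0007, 0.069], "twist": 0}, {"jaw": 0.8, "travel": [-0.0008, -0.0007, 0.069], "twist": 0}, {"jaw": 0.6, "travel": [-0.0008, -0.0007, 0.069], "twist": 0}, {"jaw": 0.4, "travel": [-0.0008, -0.0007, 0.069], "twist": 0}])

```text
t: 19.03
eef_pos: [675.3, -156.2, 28.9]
tcp_rot: [3.142, 0.002, 2.837]
ft_force: [1.2, -1.3, 0.4]
opening: 0.714
grip_force: 0.0
```

Emit:
drive_tool(targets=[{"jaw": 0.3, "travel": [0, 0, 0], "twist": 0}, {"jaw": 0.2, "travel": [0, 0, 0], "twist": 0}, {"jaw": 0, "travel": [0, 0, 0], "twist": 0}, {"jaw": 0, "travel": [0, 0, 0], "twist": 0}, {"jaw": 0, "travel": [0, 0, 0], "twist": 0}, {"jaw": 0, "travel": [0, 0, 0], "twist": 0}, {"jaw": 0, "travel": [0, 0, 0], "twist": 0}, {"jaw": 0, "travel": [0, 0, 0], "twist": 0}])

```text
t: 19.7
eef_pos: [674.7, -156.0, 27.6]
tcp_rot: [3.142, 0.0, 2.837]
ft_force: [-1.0, -0.2, 1.0]
opening: 0.335
grip_force: 30.0
```

Emit:
drive_tool(targets=[{"jaw": 0, "travel": [0, 0, -0.005], "twist": 0}, {"jaw": 0, "travel": [0, 0, -0.02], "twist": 0}, {"jaw": 0, "travel": [0, 0, -0.04], "twist": 0}, {"jaw": 0, "travel": [0, 0, -0.065], "twist": 0}, {"jaw": 0, "travel": [0, 0, -0.09], "twist": 0}, {"jaw": 0, "travel": [0, 0, -0.11], "twist": 0}, {"jaw": 0, "travel": [0, 0, -0.125], "twist": 0}, {"jaw": 0, "travel": [0, 0, -0.13], "twist": 0}])

```text
t: 20.37
eef_pos: [675.4, -156.2, 160.4]
tcp_rot: [3.142, 0.004, 2.837]
ft_force: [0.0, 0.6, -0.6]
opening: 0.331
grip_force: 30.0
```

```bash
python3 go.py 340,-298,157
```

```text
340,-298,157 travel m [ 277.4 -235.9    3.4] len 364
[ 675.4 -156.2  160.4] [3.1416 0.0036 2.8369] [ 0.   0.6 -0.6] 0.33059656568833823 29.999722473282873 20.3667
```

Emit:
drive_tool(targets=[{"jaw": 0, "travel": [0.008, -0.007, 0], "twist": 0}, {"jaw": 0, "travel": [0.023, -0.02, 0], "twist": 0}, {"jaw": 0, "travel": [0.045, -0.038, 0], "twist": 0}, {"jaw": 0, "travel": [0.068, -0.058, 0], "twist": 0}, {"jaw": 0, "travel": [0.09, -0.077, 0], "twist": 0}, {"jaw": 0, "travel": [0.113, -0.096, 0], "twist": 0}, {"jaw": 0, "travel": [0.136, -0.116, 0], "twist": 0}, {"jaw": 0, "travel": [0.159, -0.135, 0], "twist": 0}])

```text
t: 21.03
eef_pos: [479.8, -237.1, 156.3]
tcp_rot: [3.141, -0.002, 2.837]
ft_force: [0.5, -0.5, -1.2]
opening: 0.332
grip_force: 30.0
```

Emit:
drive_tool(targets=[{"jaw": 0, "travel": [0.023, -0.02, 0], "twist": 0}, {"jaw": 0, "travel": [0.046, -0.039, 0], "twist": 0}, {"jaw": 0, "travel": [0.069, -0.059, 0], "twist": 0}, {"jaw": 0, "travel": [0.09, -0.077, 0], "twist": 0}, {"jaw": 0, "travel": [0.107, -0.092, 0], "twist": 0}, {"jaw": 0, "travel": [0.1175, -0.1005, 0], "twist": 0}, {"jaw": 0, "travel": [0.1175, -0.1005, 0], "twist": 0}, {"jaw": 0, "travel": [0.1175, -0.1005, 0], "twist": 0}])

```text
t: 21.7
eef_pos: [339.3, -297.5, 156.9]
tcp_rot: [3.141, -0.001, 2.835]
ft_force: [-1.0, 0.9, -1.4]
opening: 0.329
grip_force: 30.0
```

Emit:
drive_tool(targets=[{"jaw": 0, "travel": [0, 0, 0.008], "twist": 0}, {"jaw": 0, "travel": [0, 0, 0.02], "twist": 0}, {"jaw": 0, "travel": [0, 0, 0.032], "twist": 0}, {"jaw": 0, "travel": [0, 0, 0.04], "twist": 0}, {"jaw": 0, "travel": [0, 0, 0.043], "twist": 0}, {"jaw": 0, "travel": [0, 0, 0.043], "twist": 0}, {"jaw": 0, "travel": [0, 0, 0.043], "twist": 0}])

```text
t: 22.28
eef_pos: [340.5, -297.6, 114.4]
tcp_rot: [3.141, -0.0, 2.837]
ft_force: [-0.5, 0.4, -0.9]
opening: 0.325
grip_force: 30.0
```

```bash
python3 go.py 340,-298,97.6;python3 - <<'E'
from meas import *
from cell import read_camera
a=read_camera("scene")["frame"][150:300,50:250]
cv2.imwrite("pics/h7.png",cv2.resize(a[:,:,::-1],(800,600)))
E
```

```text
340,-298,97.6 travel m [ 0.3 -0.6 16.8] len 17
[ 340.5 -297.6  114.4] [ 3.1413e+00 -2.0000e-04  2.8373e+00] [-0.5  0.4 -0.9] 0.3253248306747427 29.999765957577438 22.2833
```

View pics/h7.png

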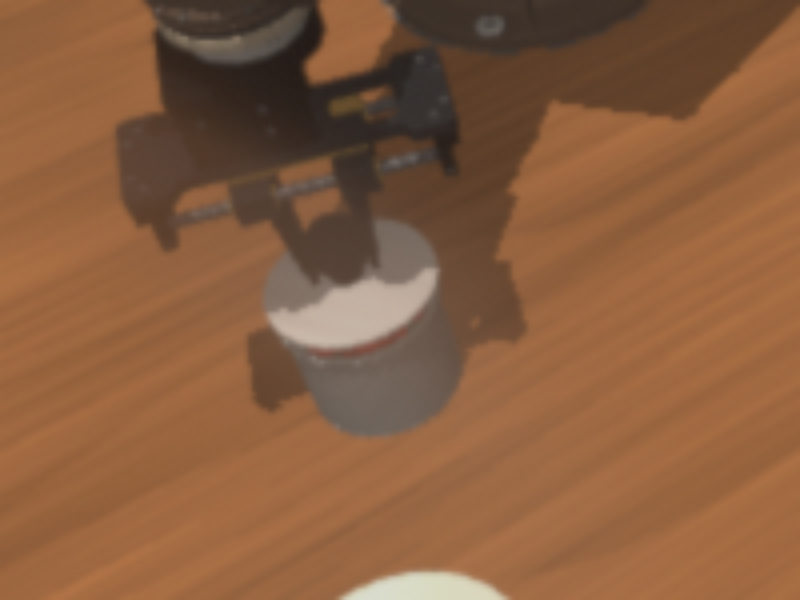

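The lid is centred over the tomato pot with a thin red gap at (370,345). Lowering.

Emit:
drive_tool(targets=[{"jaw": 0, "travel": [0.0003, -0.0006, 0.003], "twist": 0}, {"jaw": 0, "travel": [0.0003, -0.0006, 0.006], "twist": 0}, {"jaw": 0, "travel": [0.0003, -0.0006, 0.009], "twist": 0}, {"jaw": 0, "travel": [0.0003, -0.0006, 0.012], "twist": 0}, {"jaw": 0, "travel": [0.0003, -0.0006, 0.014], "twist": 0}, {"jaw": 0, "travel": [0.0003, -0.0006, 0.015], "twist": 0}, {"jaw": 0, "travel": [0.0003, -0.0006, 0.015], "twist": 0}, {"jaw": 0, "travel": [0.0003, -0.0006, 0.015], "twist": 0}])

```text
t: 23.0
eef_pos: [339.8, -298.2, 99.4]
tcp_rot: [3.141, -0.0, 2.837]
ft_force: [-0.2, 0.2, -0.8]
opening: 0.329
grip_force: 30.0
```

Emit:
drive_tool(targets=[{"jaw": 0, "travel": [0, 0, 0.0007], "twist": 0}, {"jaw": 0, "travel": [0, 0, 0.0014], "twist": 0}, {"jaw": 0, "travel": [0, 0, 0.0018], "twist": 0}, {"jaw": 0, "travel": [0, 0, 0.0018], "twist": 0}])

```text
t: 23.33
eef_pos: [339.7, -298.1, 97.6]
tcp_rot: [3.141, -0.0, 2.837]
ft_force: [-0.3, -0.5, -1.5]
opening: 0.33
grip_force: 30.0
```

Emit:
drive_tool(targets=[{"jaw": 0, "travel": [0, 0, 0.0005], "twist": 0}, {"jaw": 0, "travel": [0, 0, 0.0005], "twist": 0}, {"jaw": 0, "travel": [0, 0, 0.001], "twist": 0}, {"jaw": 0, "travel": [0, 0, 0.001], "twist": 0}])

```text
t: 23.67
eef_pos: [339.8, -298.2, 97.4]
tcp_rot: [-3.141, 0.001, 2.837]
ft_force: [-2.1, 2.4, 12.7]
opening: 0.328
grip_force: 30.0
```

Emit:
drive_tool(targets=[{"jaw": 0, "travel": [0, 0, -0.0007], "twist": 0}, {"jaw": 0.4, "travel": [0, 0, -0.0007], "twist": 0}, {"jaw": 0.5, "travel": [0, 0, -0.0007], "twist": 0}, {"jaw": 0.6, "travel": [0, 0, -0.0007], "twist": 0}, {"jaw": 0.7, "travel": [0, 0, -0.0007], "twist": 0}, {"jaw": 0.7, "travel": [0, 0, -0.0007], "twist": 0}, {"jaw": 0.7, "travel": [0, 0, -0.0007], "twist": 0}, {"jaw": 0.7, "travel": [0, 0, -0.0007], "twist": 0}])

```text
t: 24.33
eef_pos: [339.7, -298.2, 97.3]
tcp_rot: [3.141, -0.0, 2.837]
ft_force: [0.2, 0.5, -0.0]
opening: 0.694
grip_force: 0.0
```

Emit:
drive_tool(targets=[{"jaw": 0.7, "travel": [0, 0, -0.01], "twist": 0}, {"jaw": 0.7, "travel": [0, 0, -0.03], "twist": 0}, {"jaw": 0.7, "travel": [0, 0, -0.055], "twist": 0}, {"jaw": 0.7, "travel": [0, 0, -0.08], "twist": 0}, {"jaw": 0.7, "travel": [0, 0, -0.11], "twist": 0}, {"jaw": 0.7, "travel": [0, 0, -0.13], "twist": 0}, {"jaw": 0.7, "travel": [0, 0, -0.14], "twist": 0}, {"jaw": 0.7, "travel": [0, 0, -0.14], "twist": 0}])

```text
t: 25.0
eef_pos: [340.3, -298.7, 239.5]
tcp_rot: [-3.14, 0.003, 2.837]
ft_force: [0.1, 0.4, -0.4]
opening: 0.702
grip_force: 0.0
```

Run:
```python
from meas import *
from cell import read_camera
S=read_camera("scene");T=read_camera("top")
cv2.imwrite("pics/h8.png",S["frame"][:,:,::-1])
for n,a,P in(('small',(380,272),(340,-298)),('medium',(215,164),(668,174)),('large',(147,203),(559,370))):
    z=POT[n][1]+35
    ub,_=knob(S,proj(S,(*P,z))); ua,_=knob(T,proj(T,(*P,z)))
    print(n,tri(T,ua,S,ub),ray(S,ub,z))
```

```text
small [ 273.81095282 -210.6601549   387.12929129] [[  72.26893455 -309.67519097]]
medium [667.73255281 174.10767511 130.80636935] [[667.10411392 174.52345524]]
large [559.59170156 369.09214076 145.87447174] [[559.00761216 370.15377944]]
```

View pics/h8.png

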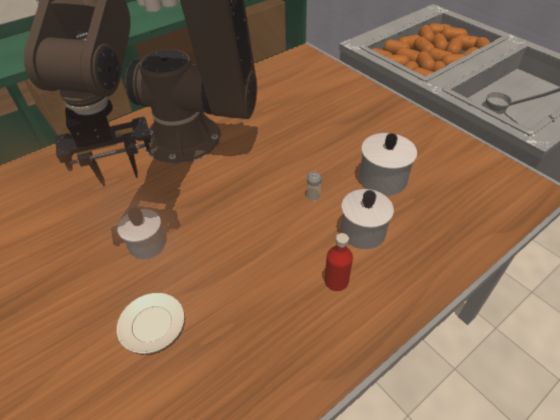

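All three lids are on. The medium and large knobs triangulate to seated height (131 and 146 mm, expected 130 and 145). The small lid, at (140,228), looks level and made contact at its seated height. The bystanders haven't moved and the gripper is clear, so I'll hand in.

```bash
python3 -c "from cell import job_done;print(job_done())"
```

```text
the job is handed in; nothing more can be done
None
```

All three lids were lowered onto their own pots and sit level and fully home, the bystanders were left standing, and the job was handed in at about 25 s.

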